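# Crack open a sealed enamel dry box and hold the lid ajar

### The job

The airtight dry box of enamel powders has to take in air slowly before it is opened. Turn both side latches a quarter turn so that they are clear of the lid, then pull the lid straight up by its bow handle until the sticky seal lets go, without letting it fly up, and hold it level and still over the box, about 2 cm above its shut position and no longer touching the box. Finish while holding it so, and leave the beaker, the ochre jar and the dropper bottle where they stand.

Things in the scene. Friction and masses are not known exactly. Their poses are not given: they have to be found in the camera images.
- dry_box: Airtight dry box fixed to the bench: grey square tray 160x160 mm, 80 mm high, with a rubber bead seal inside its mouth. Origin: centre of its underside. x points from its front (towards the robot) to its back, y to its left, z up. Latches stand on brackets at its left and right sides. Jars inside, under the lid.
- lid: Loose lift-off lid: aluminium frame with clear window, 164x164x12 mm, about 0.35 kg. Origin: middle of its underside; shut, that is at z 80 mm in the box's frame, axes as the box. A skirt reaches 17 mm down. The seal grips it: pull needed climbs to a peak of about 14 to 22 N (weight included) in the first few mm; from 14 mm up it is free.
- lid_handle (a point): Middle of the grip bar of the lid's bow handle: dark steel flat bar 10 mm thick, 14 mm high, 92 mm long, along the lid's y axis, on posts at its ends (76 mm between them), over the lid's centre, 45 mm above the lid's origin (z 125 mm in the box's frame when shut); 26 mm free under the bar.
- latch_left (a joint): Left turn latch about its upright pivot, rad: 0 when its bar points straight in over the lid's left edge, positive counter-clockwise from above; turns either way to 1.65. Within about 1.17 of 0 the bar holds the lid down; at a quarter turn either way it lies along the box's side, clear of the lid. Stays where left; friction 0.04 N m.
- latch_right (a joint): Right turn latch about its upright pivot, rad: 0 when its bar points straight in over the lid's right edge, positive counter-clockwise from above; turns either way to 1.65. Within about 1.17 of 0 the bar holds the lid down; at a quarter turn either way it lies along the box's side, clear of the lid. Stays where left; friction 0.04 N m.
- wing_left (a point): Middle of the left latch's upright thumb wing, on the pivot axis: dark steel plate 46 mm long (along the latch's bar), 8 mm thick, 22 mm high. At x 0, y +102, z 111 mm in the box's frame; wing top at z 122 mm. The bar under it is 62 mm long, 14 mm wide, its top at z 100 mm.
- wing_right (a point): Middle of the right latch's upright thumb wing, on the pivot axis: dark steel plate 46 mm long (along the latch's bar), 8 mm thick, 22 mm high. At x 0, y -102, z 111 mm in the box's frame; wing top at z 122 mm. The bar under it is 62 mm long, 14 mm wide, its top at z 100 mm.
- beaker: Small glass beaker, 43 mm wide and 60 mm high, behind the box on the left. Origin: centre of its underside. Not to be disturbed.
- dropper_bottle: Slim white dropper bottle, 21 mm wide and 86 mm high, behind the box on the right. Origin: centre of its underside. Not to be disturbed.
- jar_ochre: Jar of ochre enamel powder with screw cap, 58 mm wide and 91 mm high, to the left of the box. Origin: centre of its underside. Not to be disturbed.

How it is judged:
On the way, in this order (a step that is already met when the one before it is completed fails the run):
1. both latches are turned clear while the lid is still shut ((value of joint latch_left above 1.2 rad or value of joint latch_left below -1.2 rad) and (value of joint latch_right above 1.2 rad or value of joint latch_right below -1.2 rad) and z of lid in the frame of dry_box below 0.084 m), for 0.1 s.
2. the seal has let go: the lid is raised in the fingers, over 12 mm (z of lid in the frame of dry_box above 0.092 m and contact force between the fingers and lid above 2 N), for 0.2 s.
At the end, for the whole second after the job is handed in: Fingers alone hold the lid (over 2 N on it, under 0.3 N between lid and box), still, level within 0.12 rad, 12 to 32 mm above its shut height, within 20 mm of centred; both latches at least 1.2 rad from 0; beaker, jar and dropper bottle upright within 15 mm of their places (all of step 2 and z of lid in the frame of dry_box below 0.112 m and horizontal distance between lid and dry_box below 0.02 m and angle between lid's own z axis and vertical below 0.12 rad and linear speed of lid below 0.02 m/s and contact force between lid and dry_box below 0.3 N and (value of joint latch_left above 1.2 rad or value of joint latch_left below -1.2 rad) and (value of joint latch_right above 1.2 rad or value of joint latch_right below -1.2 rad) and distance of each of beaker, jar_ochre, dropper_bottle from where it was at the start of the episode below 0.015 m and angle between each of beaker, jar_ochre, dropper_bottle's own z axis and vertical below 0.15 rad); the arm keeps its last pose, push and grip.
It fails at once if the lid flies up: more than 60 mm above its shut position (z of lid in the frame of dry_box above 0.14 m).
It fails at once if the beaker, the ochre jar or the dropper bottle is shifted by more than 15 mm or knocked over (not (distance of each of beaker, jar_ochre, dropper_bottle from where it was at the start of the episode below 0.015 m and angle between each of beaker, jar_ochre, dropper_bottle's own z axis and vertical below 0.15 rad)).
It also fails if it takes over 51 s, if anything falls off the work surface, if the arm or the gripper's body presses on something with over 40 N, if the wrist force passes 120 N, or if a joint passes its speed limit or range.

### The arm

A 6-joint arm with a two-finger parallel gripper is mounted at the origin on a cart in front of the work surface, level with it; the furniture and walls round the work are solid. World frame = base frame: x ahead of the robot, y to its left, z up, the work surface at z = 0. Lengths are in m, angles in rad, forces in N, time in s.
With the tool pointing down it reaches from about 0.425 to 0.95 m from the base axis. Payload 3.5 kg.
Tool frame: the origin (TCP) lies at the very end of the fingers, on their centre line; the grasp point (between the pads) lies 19 mm behind it; z points along the fingers, y is the line along which they close (so a half turn about z gives the same grasp; the last joint's range is limited). The gripper opens to 85 mm and grips with 20 to 120 N. Pads are 22 mm wide; open, the fingers measure 114 mm over their backs; the gripper's body (76 mm by 85 mm) begins 54 mm behind the grasp point. The pads swing forward as they close: fully open they stand 13 mm farther back than shut.
Start: joints at [0.985, 0.286, 1.577, -0, 1.279, -0.15], TCP at [0.285, 0.612, 0.231] pointing down, gripper open.
Joint ranges: [-2.77, 2.77], [-0.9, 2.22], [0.21, 2.48], [-1.53, 4.67], [0.24, 2.81], [-2.84, 2.84]. Speed limits (rad/s): [2.79, 2.79, 3.14, 3.14, 3.14, 3.14].

### API

Orientations are given as a unit quaternion [x, y, z, w].
In Python, from plant import ctrl gives the robot as it stands.
- The arm moves only by the tool carry_out, never from a script. Its argument "deltas" is one flat list of numbers, 6 for each row, row after row: the shift along the tool's x, y, z in m, then the turn, a rotation vector about the tool's x, y, z in rad. A call has 1 to 5 rows; each row is the pose to reach, as a shift and turn from the pose commanded when the call began, along the tool's axes at that moment; what a row does not reach only later rows make up. A row lasts 1/8 s, in which the tool goes at most 62.5 mm and 10.7 degrees, less where a joint would pass 70% of its speed; a pose out of reach is approached as far as the arm can. A call with a gripper value outside its range is refused whole. "grip" is the opening in per cent of the stroke, from 0 (shut) to 100 (fully open), set as the call begins (left out, the last holds). The fingers move at their own pace and stop on an object; "grip_force" is the grip in N (left out, the last holds). Time passes only in rows, so rows that repeat a pose let the fingers close. It gives the time, the measured TCP pose, the force, the opening and the grip force at its end, in the units of the state.
- ctrl.get_state(): the state, without advancing time (a new reading comes with each control period).
- ctrl.read_camera(name): name is "scene" or "top" or "wrist"; returns (picture, depth): 420x560x3 uint8, red, green, blue; 420x560 float32, m along the optical axis (not along the pixel's ray), 0 where there is no reading.
- ctrl.camera_model(name): a dict with "intrinsics" (3x3 intrinsics, pixels), "k1" (the pictures are not rectified: a ray, as slopes to the right and down, at radius r is drawn at 1 + k1 r^2 times it, then the intrinsics apply), "extrinsics" (4x4, takes a point from world to camera coordinates); the wrist camera has in their place "hand_eye" (4x4, takes a point from camera to tool coordinates, whose origin is the TCP and whose axes are the flange's). Camera axes: x right, y down, z forward; pixel columns grow to the right and rows downward; lengths in m; the calibration is good to about 2 mm. A picture is of the moment at which its call begins: read the wrist's pose just before it. camera_model takes no time and is no camera call.
- ctrl.sign_off(): hands the job in; it is judged then, once.
Trained networks look in the newest picture that a camera, given by its name, has taken for a name from the list of things; names that differ only in an ending like _2 or _b are one class to them, and where a whole thing is asked for, a point or a joint stands for the part that bears it (a point fixed in the world has none). Each returns a list of dicts, best first, with "score" (0 to 1); they miss things now and then, are a little off and sometimes report something else, mostly with a low value. They report only what shows in the picture. A call takes as long as a camera call.
- ctrl.find_in(camera, query): "uv" ([column, row] in pixels, amid what is visible of it).
The state is a dict: "time": time; "qpos": joint angles; "dq": joint speeds; "joint_efforts": joint torques, N m; "eef_pos": TCP position; "tcp_rot": TCP orientation; "contact_force": force on the tool from outside, world axes, zero at the start; "wrist_torque": the same for the moment, N m; "opening": opening from 0.0 (shut) to 1.0 (fully open); "finger_force": force on a finger pad.
Only numpy, scipy, OpenCV 4.12 (cv2) and the standard library are available. Lean on these libraries where they do the work, as an engineer would, in place of code of your own. Each camera call takes 0.05 s, during which the arm holds its last target. There are 200 camera calls.

## Working session

There is one attempt and no reset: what is moved stays moved. The work goes in short steps, Python scripts to look and compute and a tool call to move; the robot and the scene stay as the last step left them, time stands still between calls to the robot, and variables do not carry over. Pictures are saved under pics/ and viewed, at most 10 in all, crops included, and the job is handed in when it is done.

Besides the shell and the picture viewer there is one more tool, called after "Request:" by a JSON object that holds its "fn" and its "kwargs". carry_out: Moves the arm, as the interface text tells. Its arguments: {"type":"object","properties":{"deltas":{"type":"array"},"grip":{"type":"number"},"grip_force":{"type":"number"}},"required":["deltas"]}

```bash
mkdir -p pics; ls; cat > h.py <<'E'
import numpy as np, cv2
from scipy.spatial.transform import Rotation as R
from plant import ctrl
def ray(m,uv):
    K=np.array(m["intrinsics"]);k=m["k1"]
    p=cv2.undistortPoints(np.array([[uv]],float),K,np.array([k,0,0,0,0.]))[0,0]
    return np.array([p[0],p[1],1.])
def T(name,st=None):
    m=ctrl.camera_model(name)
    if "extrinsics" in m: return m,np.linalg.inv(np.array(m["extrinsics"]))
    P=np.eye(4);P[:3,:3]=R.from_quat(st["tcp_rot"]).as_matrix();P[:3,3]=st["eef_pos"]
    return m,P@np.array(m["hand_eye"])
def w(name,uv,d,st=None):
    m,C=T(name,st);return (C@np.append(ray(m,uv)*d,1))[:3]
def tri(obs): # (name,uv,st)
    A=np.zeros((3,3));b=np.zeros(3)
    for n,uv,st in obs:
        m,C=T(n,st);d=C[:3,:3]@ray(m,uv);d/=np.linalg.norm(d);M=np.eye(3)-np.outer(d,d);A+=M;b+=M@C[:3,3]
    return np.linalg.solve(A,b)
def dep(D,uv):
    c,r=int(round(uv[0])),int(round(uv[1]));p=D[max(r-2,0):r+3,max(c-2,0):c+3];p=p[p>0];return np.median(p) if p.size else 0
E
python3 - <<'E'
from h import *
names=["dry_box","lid","lid_handle","wing_left","wing_right","beaker","dropper_bottle","jar_ochre"]
st=ctrl.get_state();print(st)
for c in ["scene","top"]:
    I,D=ctrl.read_camera(c);cv2.imwrite(f"pics/{c}0.png",I[...,::-1]);np.save(f"{c}0.npy",D)
    for n in names:
        for r in ctrl.find_in(c,n)[:2]:
            d=dep(D,r["uv"]);print(c,n,np.round(r["uv"],1),round(r["score"],2),np.round(w(c,r["uv"],d),3))
print(ctrl.get_state()["time"])
E
```

```text
pics
{'time': 0.0, 'qpos': array([ 9.85017957e-01,  2.87178310e-01,  1.57818922e+00, -1.53183139e-07,
        1.27859226e+00, -1.49992500e-01]), 'dq': array([ 1.41088844e-03, -6.70605606e-04, -1.88998205e-04, -8.28347674e-05,
       -1.33197608e-03, -1.16838301e-03]), 'joint_efforts': array([-8.94487403e-04, -4.05993819e+01, -2.92617899e+01, -2.77297340e-04,
        5.82608933e-03,  3.45415025e-06]), 'eef_pos': array([0.28453236, 0.6113716 , 0.22993213]), 'tcp_rot': array([ 2.16172688e-01,  9.76354428e-01, -1.10440315e-03, -4.25594263e-04]), 'contact_force': array([-0.30517295,  0.12856491,  0.5722868 ]), 'wrist_torque': array([-0.01794921,  0.0248059 ,  0.02291103]), 'finger_force': 0.0, 'opening': 1.001062879057955}
scene dry_box [262.7 312.1] 0.62 [0.448 0.18  0.081]
scene dry_box [274.1 268.3] 0.53 [0.501 0.238 0.088]
scene lid [272.4 266.3] 0.83 [0.501 0.242 0.089]
scene lid_handle [272.6 267.1] 0.68 [0.5   0.241 0.089]
scene wing_left [223.5 231.3] 0.8 [0.455 0.33  0.113]
scene wing_right [326.4 287.4] 0.72 [0.549 0.156 0.106]
scene dropper_bottle [341.2 236.3] 0.58 [0.655 0.259 0.051]
scene jar_ochre [191.2 223.5] 0.71 [0.421 0.399 0.08 ]
top dry_box [300.  252.4] 0.56 [0.472 0.313 0.098]
top dry_box [287.6 263.1] 0.22 [0.451 0.338 0.12 ]
top lid [332.5 235.1] 0.71 [0.502 0.25  0.131]
top lid_handle [331.8 235.9] 0.93 [0.5   0.251 0.131]
top wing_left [288.9 262.4] 0.67 [0.452 0.336 0.12 ]
top wing_right [371.  209.9] 0.47 [0.55  0.171 0.12 ]
top beaker [282.4 193.3] 0.61 [0.602 0.345 0.05 ]
top jar_ochre [245.5 278.2] 0.69 [0.424 0.424 0.088]
0.9
```

```bash
python3 - <<'E'
import cv2
a=cv2.imread("pics/top0.png");cv2.imwrite("pics/topc.png",cv2.resize(a[150:330,200:440],None,fx=3.3,fy=3.3,interpolation=cv2.INTER_CUBIC))
E
```

```text
(no output)
```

View pics/topc.png

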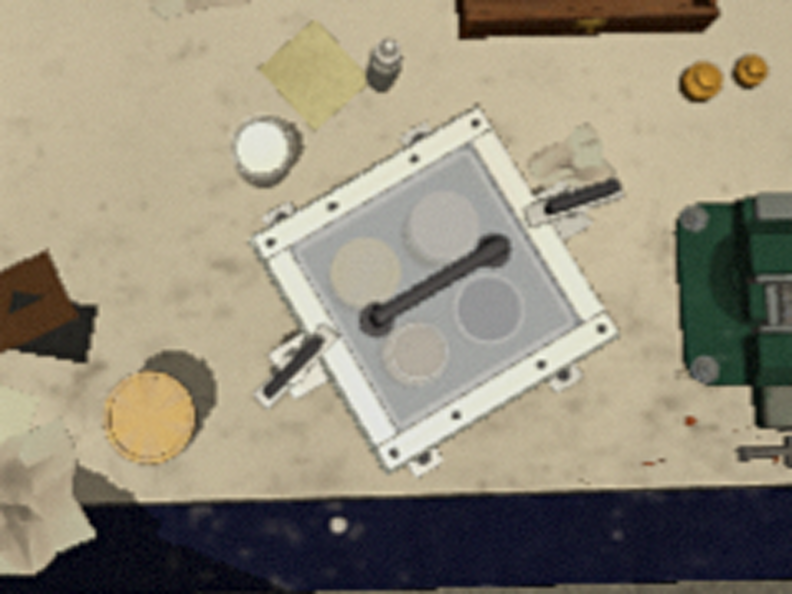

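View pics/scene0.png

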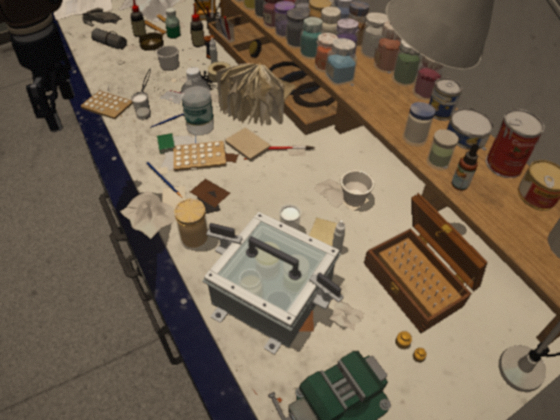

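Top view (3.3x crop): box turned about 30°, handle (375,318)–(492,248) in the crop, left wing (262,398)–(322,338), right wing (548,208)–(618,187). The jar is at the left and the beaker and bottle are behind. The scene view agrees with this. Next I'll fit the wings and handle from the depth clouds.

```bash
cat >> h.py <<'E'
def cloud(c,D,st=None):
    m,C=T(c,st);v,u=np.nonzero(D>0)
    p=cv2.undistortPoints(np.stack([u,v],1).astype(float)[:,None],np.array(m["intrinsics"]),np.array([m["k1"],0,0,0,0.]))[:,0]
    P=np.c_[p,np.ones(len(p))]*D[v,u][:,None];return P@C[:3,:3].T+C[:3,3],v,u
def parts(c,I,D,st=None):
    P,v,u=cloud(c,D,st);g=I[v,u].max(1)
    for n,x,y,r,z0,z1 in [("L",.452,.336,.035,.108,.13),("R",.55,.171,.035,.108,.13),("H",.5,.251,.06,.118,.145)]:
        s=(np.hypot(P[:,0]-x,P[:,1]-y)<r)&(P[:,2]>z0)&(P[:,2]<z1)&(g<110)
        q=P[s]
        if len(q)<8: print(c,n,len(q));continue
        box=cv2.minAreaRect((q[:,:2]*1000).astype(np.float32))
        e=np.linalg.svd(q[:,:2]-q[:,:2].mean(0))[2][0]
        print(c,n,len(q),"mean",np.round(q.mean(0),4),"rect c",np.round(box[0],1),"size",np.round(box[1],1),"ang",round(np.degrees(np.arctan2(e[1],e[0]))%180,1),"z",np.round(np.percentile(q[:,2],[5,50,95]),3))
E
python3 - <<'E'
from h import *
for c in ["top","scene"]:
    parts(c,cv2.imread(f"pics/{c}0.png")[...,::-1],np.load(f"{c}0.npy"))
E
```

```text
top L 82 mean [0.455  0.3372 0.1203] rect c [455.3 336.9] size [ 5.6 45.2] ang 133.5 z [0.118 0.12  0.123]
top R 96 mean [0.5519 0.16   0.1193] rect c [552.4 159.1] size [ 7.7 43.4] ang 106.9 z [0.113 0.12  0.122]
top H 237 mean [0.5034 0.2481 0.1302] rect c [503.5 248.2] size [10.  90.4] ang 118.9 z [0.127 0.13  0.133]
scene L 177 mean [0.454  0.3334 0.1161] rect c [454.3 334.9] size [ 8.5 45.2] ang 134.4 z [0.109 0.117 0.121]
scene R 202 mean [0.5505 0.1565 0.1168] rect c [552.  157.2] size [ 9.4 42.2] ang 108.3 z [0.109 0.119 0.121]
scene H 427 mean [0.5025 0.2436 0.1283] rect c [503.  246.1] size [10.8 90.7] ang 118.8 z [0.121 0.129 0.132]
```

```bash
cat >> h.py <<'E'
def go(x,y,z,ang): # ang deg: world direction of tool y
    st=ctrl.get_state();r=R.from_quat(st["tcp_rot"]);M=r.as_matrix()
    a=np.radians(ang);Y=np.array([np.cos(a),np.sin(a),0]);Z=np.array([0,0,-1.]);G=np.c_[np.cross(Y,Z),Y,Z]
    print(round(st["time"],2),np.round(np.r_[M.T@(np.array([x,y,z])-st["eef_pos"]),R.from_matrix(M.T@G).as_rotvec()],4))
E
python3 -c "
from h import *
go(.4548,.336,.23,44)"
```

```text
0.9 [-0.2705 -0.1784  0.0013 -0.      0.      0.3671]
```

Request:
{"fn": "carry_out", "kwargs": {"deltas": [-0.2705,-0.178,0.0,0,0,0.367,-0.2705,-0.178,0.0,0,0,0.367,-0.2705,-0.178,0.0,0,0,0.367,-0.2705,-0.178,0.0,0,0,0.367,-0.2705,-0.178,0.0,0,0,0.367], "grip": 60, "grip_force": 60}}

```text
time: 1.52
eef_pos: [0.4499, 0.3443, 0.2317]
tcp_rot: [0.391, 0.921, 0.0, 0.0]
contact_force: [0.0, 0.6, 0.2]
opening: 0.599
finger_force: 0.0
```

```bash
python3 -c "
from h import *
go(.4548,.336,.19,44)
"
```

```text
1.52 [-0.0094 -0.0023  0.0417  0.001   0.0003  0.0003]
```

Request:
{"fn": "carry_out", "kwargs": {"deltas": [-0.009,-0.002,0.04,0,0,0,-0.009,-0.002,0.04,0,0,0,-0.009,-0.002,0.04,0,0,0]}}

```text
time: 1.9
eef_pos: [0.4539, 0.3389, 0.1922]
tcp_rot: [0.39, 0.921, 0.0, 0.0]
contact_force: [0.3, 0.6, 0.4]
opening: 0.604
finger_force: 0.0
```

```bash
python3 - <<'E'
from h import *
st=ctrl.get_state();I,D=ctrl.read_camera("wrist");cv2.imwrite("pics/w1.png",I[...,::-1])
print(st["eef_pos"]);parts("wrist",I,D,st)
for n in ["wing_left","lid_handle"]:
  for r in ctrl.find_in("wrist",n)[:1]: print(n,r["uv"],r["score"],w("wrist",r["uv"],dep(D,r["uv"]),st))
go(.4548,.336,.104,44)
E
```

```text
[0.45386748 0.33887273 0.19224786]
wrist L 674 mean [0.4527 0.3398 0.1201] rect c [454.2 338.4] size [ 7.3 45.3] ang 133.9 z [0.117 0.121 0.122]
wrist R 0
wrist H 1142 mean [0.4958 0.2607 0.13  ] rect c [500.5 253.4] size [10.  81.6] ang 118.3 z [0.123 0.131 0.132]
wing_left [276.7, 222.3] 0.64 [0.45074221 0.34163714 0.12123155]
lid_handle [256.1, 295.1] 0.96 [0.48053841 0.28812992 0.12044864]
2.05 [-0.0028 -0.0022  0.0891  0.0027  0.0008  0.0017]
```

View pics/w1.png

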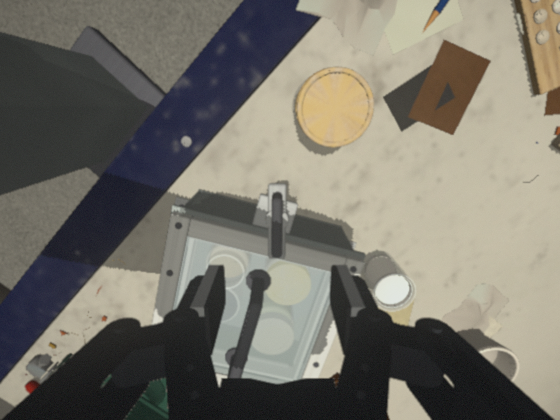

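The wrist view shows the left wing between (276,190) and (276,250), lined up with the fingers. The jar's at (335,107), below finger height.

Request:
{"fn": "carry_out", "kwargs": {"deltas": [-0.0025,-0.0015,0.05,0,0,0,-0.0025,-0.0015,0.087,0,0,0,-0.0025,-0.0015,0.087,0,0,0]}}

```text
time: 2.42
eef_pos: [0.4522, 0.335, 0.1019]
tcp_rot: [0.39, 0.921, -0.002, -0.002]
contact_force: [0.1, -0.1, 0.1]
opening: 0.598
finger_force: 0.0
```

Request:
{"fn": "carry_out", "kwargs": {"deltas": [0,0,0,0,0,0,0,0,0,0,0,0,0,0,0,0,0,0,0,0,0,0,0,0,0,0,0,0,0,0], "grip": 0, "grip_force": 40}}

```text
time: 3.05
eef_pos: [0.4559, 0.3362, 0.1069]
tcp_rot: [0.391, 0.921, 0.002, 0.001]
contact_force: [-0.5, 0.6, 6.6]
opening: 0.08
finger_force: 41.1
```

Request:
{"fn": "carry_out", "kwargs": {"deltas": [0,0,-0.002,0,0,-0.15,0,0,-0.002,0,0,-0.3,0,0,-0.002,0,0,-0.45,0,0,-0.002,0,0,-0.6,0,0,-0.002,0,0,-0.75]}}

```text
time: 3.68
eef_pos: [0.4563, 0.3371, 0.1069]
tcp_rot: [0.025, 1.0, 0.003, 0.003]
contact_force: [3.7, 5.4, -3.8]
opening: 0.077
finger_force: 39.8
```

Request:
{"fn": "carry_out", "kwargs": {"deltas": [0,0,0,0,0,-0.15,0,0,0,0,0,-0.3,0,0,0,0,0,-0.45,0,0,0,0,0,-0.54,0,0,0,0,0,-0.54]}}

```text
time: 4.3
eef_pos: [0.4561, 0.338, 0.107]
tcp_rot: [-0.241, 0.971, 0.003, 0.004]
contact_force: [3.9, 9.4, -5.2]
opening: 0.08
finger_force: 39.7
```

```bash
python3 - <<'E'
from h import *
st=ctrl.get_state();print(st["wrist_torque"],st["contact_force"],st["opening"],st["eef_pos"])
M=R.from_quat(st["tcp_rot"]).as_matrix();print(np.degrees(np.arctan2(M[1,1],M[0,1])))
for c in ["top","scene"]:
    I,D=ctrl.read_camera(c);cv2.imwrite(f"pics/{c}1.png",I[...,::-1]);parts(c,I,D)
E
```

```text
[ 1.40051283 -0.60773458  0.04377592] [ 3.9234664   9.41642896 -5.20640932] 0.0803312180655326 [0.45611192 0.33796832 0.10695965]
117.87271087664013
top L 0
top R 97 mean [0.5518 0.16   0.1188] rect c [552.4 159.4] size [ 7.7 42.1] ang 106.9 z [0.11  0.12  0.122]
top H 139 mean [0.5121 0.2323 0.1303] rect c [512.2 232.7] size [ 9.8 54. ] ang 118.3 z [0.128 0.13  0.132]
scene L 176 mean [0.4485 0.3274 0.1196] rect c [448.5 326.8] size [22.4 34.4] ang 153.9 z [0.109 0.12  0.129]
scene R 191 mean [0.5505 0.1561 0.1166] rect c [551.6 157. ] size [ 8.5 40.7] ang 108.3 z [0.109 0.118 0.122]
scene H 384 mean [0.5022 0.2439 0.1284] rect c [502.9 245.6] size [10.6 89.9] ang 118.5 z [0.122 0.129 0.132]
```

Request:
{"fn": "carry_out", "kwargs": {"deltas": [0,0,0,0,0,0,0,0,0,0,0,0,0,0,0,0,0,0,0,0,-0.04,0,0,0,0,0,-0.09,0,0,0], "grip": 45}}

```text
time: 5.03
eef_pos: [0.4535, 0.3345, 0.1957]
tcp_rot: [-0.241, 0.971, -0.001, -0.002]
contact_force: [0.7, -0.5, -0.4]
opening: 0.448
finger_force: 0.0
```

```bash
python3 - <<'E'
from h import *
go(.5522,.1585,.19,17.5)
E
```

```text
5.03 [-0.0049 -0.2017  0.0057 -0.0036 -0.003   1.7522]
```

Request:
{"fn": "carry_out", "kwargs": {"deltas": [0,-0.05,0,0,0,0.18,0,-0.1,0,0,0,0.36,0,-0.15,0,0,0,0.54,-0.005,-0.2,0,0,0,0.72,-0.005,-0.2,0,0,0,0.9], "grip": 60}}

```text
time: 5.65
eef_pos: [0.5542, 0.1577, 0.1965]
tcp_rot: [0.21, 0.978, -0.0, 0.0]
contact_force: [-0.2, -0.3, -0.1]
opening: 0.603
finger_force: 0.0
```

Request:
{"fn": "carry_out", "kwargs": {"deltas": [0,0,0,0,0,0.18,0,0,0,0,0,0.36,0,0,0,0,0,0.54,0,0,0,0,0,0.72,0,0,0,0,0,0.85]}}

```text
time: 6.28
eef_pos: [0.5524, 0.1607, 0.1963]
tcp_rot: [0.592, 0.806, -0.0, -0.0]
contact_force: [-0.6, 0.4, -0.6]
opening: 0.598
finger_force: 0.0
```

Request:
{"fn": "carry_out", "kwargs": {"deltas": [0,0,0,0,0,0]}}

```text
time: 6.4
eef_pos: [0.5524, 0.1607, 0.1963]
tcp_rot: [0.59, 0.808, -0.0, -0.0]
contact_force: [0.7, 0.4, -0.3]
opening: 0.601
finger_force: 0.0
```

```bash
python3 - <<'E'
from h import *
st=ctrl.get_state();I,D=ctrl.read_camera("wrist");cv2.imwrite("pics/w2.png",I[...,::-1])
print(st["eef_pos"]);parts("wrist",I,D,st)
I,D=ctrl.read_camera("top");parts("top",I,D);cv2.imwrite("pics/top2.png",I[...,::-1])
go(.5522,.1585,.105,17.5)
E
```

```text
[0.5524307  0.1606959  0.19629295]
wrist L 0
wrist R 681 mean [0.5519 0.1616 0.1201] rect c [552.6 159.7] size [ 8.  45.5] ang 107.0 z [0.117 0.121 0.122]
wrist H 2627 mean [0.5035 0.2492 0.1309] rect c [504.4 247. ] size [10.2 88.6] ang 118.9 z [0.129 0.131 0.132]
top L 88 mean [0.455  0.3367 0.12  ] rect c [455.  336.6] size [42.5  7.6] ang 27.6 z [0.117 0.12  0.123]
top R 97 mean [0.5519 0.1598 0.1189] rect c [552.2 159.5] size [ 7.9 42.6] ang 106.4 z [0.111 0.12  0.122]
top H 227 mean [0.5032 0.2483 0.1304] rect c [503.6 247.8] size [ 9.9 91. ] ang 118.9 z [0.128 0.13  0.133]
6.5 [-0.002  -0.0009  0.0913 -0.0002  0.0001  0.0045]
```

Left latch is now at about 1.55 rad. Next is the right one.

Request:
{"fn": "carry_out", "kwargs": {"deltas": [-0.001,-0.0005,0.05,0,0,0,-0.001,-0.0005,0.088,0,0,0,-0.001,-0.0005,0.088,0,0,0]}}

```text
time: 6.88
eef_pos: [0.5495, 0.1594, 0.1047]
tcp_rot: [0.59, 0.808, -0.003, -0.003]
contact_force: [0.4, -0.2, -0.4]
opening: 0.603
finger_force: 0.0
```

Request:
{"fn": "carry_out", "kwargs": {"deltas": [0,0,0,0,0,0,0,0,0,0,0,0,0,0,0,0,0,0,0,0,0,0,0,0], "grip": 0, "grip_force": 40}}

```text
time: 7.38
eef_pos: [0.5527, 0.1595, 0.1109]
tcp_rot: [0.59, 0.807, -0.0, 0.0]
contact_force: [-3.6, -0.8, 5.7]
opening: 0.076
finger_force: 40.8
```

Request:
{"fn": "carry_out", "kwargs": {"deltas": [0,0,0,0,0,0.15,0,0,0,0,0,0.3,0,0,0,0,0,0.45,0,0,0,0,0,0.6,0,0,0,0,0,0.75]}}

```text
time: 8.0
eef_pos: [0.5534, 0.1595, 0.1109]
tcp_rot: [0.846, 0.533, 0.001, 0.001]
contact_force: [-0.6, -2.6, 3.9]
opening: 0.076
finger_force: 40.6
```

Request:
{"fn": "carry_out", "kwargs": {"deltas": [0,0,0,0,0,0.15,0,0,0,0,0,0.3,0,0,0,0,0,0.45,0,0,0,0,0,0.59,0,0,0,0,0,0.59]}}

```text
time: 8.62
eef_pos: [0.5538, 0.1591, 0.1109]
tcp_rot: [0.964, 0.267, 0.001, 0.001]
contact_force: [-1.2, -4.8, 7.5]
opening: 0.079
finger_force: 40.9
```

Request:
{"fn": "carry_out", "kwargs": {"deltas": [0,0,0,0,0,0,0,0,0,0,0,0,0,0,0,0,0,0,0,0,-0.04,0,0,0,0,0,-0.09,0,0,0], "grip": 45}}

```text
time: 9.25
eef_pos: [0.5511, 0.1598, 0.1973]
tcp_rot: [0.964, 0.266, -0.002, -0.0]
contact_force: [0.2, -0.4, 0.7]
opening: 0.452
finger_force: 0.0
```

```bash
python3 - <<'E'
from h import *
for c in ["top","scene"]:
    I,D=ctrl.read_camera(c);parts(c,I,D)
go(.5036,.2475,.20,28.8)
E
```

```text
top L 88 mean [0.4551 0.3368 0.1197] rect c [454.9 336.6] size [42.4  7.5] ang 27.4 z [0.117 0.12  0.122]
top R 42 mean [0.5508 0.1586 0.1179] rect c [552.5 158.2] size [45.2  7.6] ang 32.0 z [0.111 0.119 0.122]
top H 228 mean [0.5032 0.2483 0.1305] rect c [503.5 248.1] size [ 9.9 90.1] ang 118.9 z [0.128 0.131 0.133]
scene L 111 mean [0.4523 0.3312 0.1151] rect c [453.5 331.9] size [41.7  5.6] ang 25.7 z [0.109 0.115 0.121]
scene R 152 mean [0.5505 0.1554 0.118 ] rect c [551.4 156.8] size [43.5  8.8] ang 31.1 z [0.11  0.119 0.121]
scene H 152 mean [0.5018 0.2405 0.1264] rect c [500.6 242.9] size [ 7.3 87.9] ang 119.4 z [0.121 0.127 0.13 ]
9.35 [-4.0000e-04 -1.0170e-01  4.9000e-03  1.2800e-02 -5.3000e-03 -1.5339e+00]
```

Request:
{"fn": "carry_out", "kwargs": {"deltas": [0,-0.03,0,0,0,-0.18,0,-0.06,0,0,0,-0.36,0,-0.1017,0,0,0,-0.54,0,-0.1017,0,0,0,-0.72,0,-0.1017,0,0,0,-0.9], "grip": 60}}

```text
time: 9.98
eef_pos: [0.4994, 0.2478, 0.1975]
tcp_rot: [0.75, 0.662, -0.0, -0.0]
contact_force: [-0.3, -0.7, 0.3]
opening: 0.601
finger_force: 0.0
```

Request:
{"fn": "carry_out", "kwargs": {"deltas": [0,0,0,0,0,-0.18,0,0,0,0,0,-0.36,0,0,0,0,0,-0.54,0,0,0,0,0,-0.634,0,0,0,0,0,-0.634]}}

```text
time: 10.6
eef_pos: [0.4998, 0.2471, 0.1975]
tcp_rot: [0.51, 0.86, -0.0, -0.0]
contact_force: [-0.7, -0.0, 0.0]
opening: 0.601
finger_force: 0.0
```

```bash
python3 - <<'E'
from h import *
st=ctrl.get_state();I,D=ctrl.read_camera("wrist");cv2.imwrite("pics/w3.png",I[...,::-1])
print(st["eef_pos"]);parts("wrist",I,D,st)
go(.5036,.2475,.109,28.8)
E
```

```text
[0.49983745 0.247108   0.19753793]
wrist L 1011 mean [0.4548 0.3371 0.1201] rect c [454.5 337.4] size [44.2  8.1] ang 27.5 z [0.115 0.121 0.122]
wrist R 862 mean [0.5512 0.161  0.1168] rect c [551.6 159.8] size [45.3  7.3] ang 30.9 z [0.109 0.118 0.122]
wrist H 1762 mean [0.501  0.2525 0.1308] rect c [503.3 248.7] size [ 9.6 91.5] ang 118.9 z [0.129 0.131 0.132]
10.65 [-0.0015  0.0035  0.0887 -0.0009 -0.0003 -0.002 ]
```

View pics/w3.png

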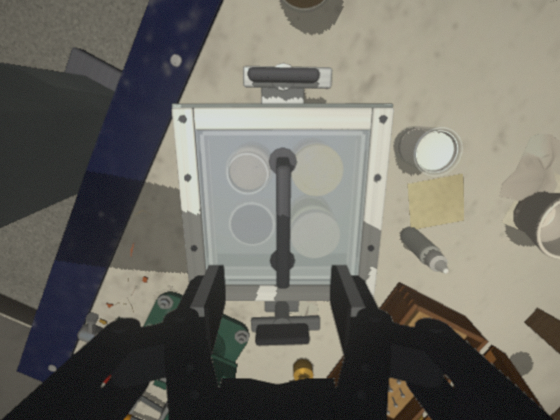

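The wrist view shows both latches lying along the box's sides ((285,76), (283,330)), with the bar upright between (283,160) and (283,260), in line with the fingers.

Request:
{"fn": "carry_out", "kwargs": {"deltas": [-0.001,0.0035,0.05,0,0,0,-0.001,0.0035,0.089,0,0,0,-0.001,0.0035,0.089,0,0,0,-0.001,0.0035,0.089,0,0,0]}}

```text
time: 11.15
eef_pos: [0.5047, 0.2482, 0.1108]
tcp_rot: [0.51, 0.86, 0.001, 0.001]
contact_force: [0.2, -0.4, 0.4]
opening: 0.606
finger_force: 0.0
```

Request:
{"fn": "carry_out", "kwargs": {"deltas": [0,0,0,0,0,0,0,0,0,0,0,0,0,0,0,0,0,0,0,0,0,0,0,0,0,0,0,0,0,0], "grip": 0, "grip_force": 100}}

```text
time: 11.78
eef_pos: [0.5043, 0.248, 0.1112]
tcp_rot: [0.509, 0.861, 0.0, 0.001]
contact_force: [-2.6, -1.7, 5.8]
opening: 0.094
finger_force: 98.0
```

Request:
{"fn": "carry_out", "kwargs": {"deltas": [0,0,-0.001,0,0,0,0,0,-0.002,0,0,0,0,0,-0.003,0,0,0,0,0,-0.004,0,0,0,0,0,-0.005,0,0,0]}}

```text
time: 12.4
eef_pos: [0.503, 0.2475, 0.1119]
tcp_rot: [0.509, 0.861, -0.001, -0.0]
contact_force: [5.1, 1.0, -16.3]
opening: 0.091
finger_force: 97.3
```

Request:
{"fn": "carry_out", "kwargs": {"deltas": [0,0,-0.001,0,0,0,0,0,-0.002,0,0,0,0,0,-0.003,0,0,0,0,0,-0.004,0,0,0,0,0,-0.005,0,0,0]}}

```text
time: 13.02
eef_pos: [0.5035, 0.2479, 0.1205]
tcp_rot: [0.509, 0.861, -0.0, -0.0]
contact_force: [-0.6, -0.7, -5.0]
opening: 0.087
finger_force: 99.4
```

Request:
{"fn": "carry_out", "kwargs": {"deltas": [0,0,-0.002,0,0,0,0,0,-0.004,0,0,0,0,0,-0.006,0,0,0,0,0,-0.008,0,0,0,0,0,-0.01,0,0,0]}}

```text
time: 13.65
eef_pos: [0.5038, 0.2479, 0.1295]
tcp_rot: [0.509, 0.861, 0.0, -0.0]
contact_force: [-0.7, -0.5, -2.9]
opening: 0.091
finger_force: 99.5
```

Request:
{"fn": "carry_out", "kwargs": {"deltas": [0,0,-0.001,0,0,0,0,0,-0.001,0,0,0,0,0,-0.001,0,0,0,0,0,-0.001,0,0,0]}}

```text
time: 14.15
eef_pos: [0.5037, 0.2479, 0.1302]
tcp_rot: [0.509, 0.861, -0.0, -0.0]
contact_force: [-0.1, 0.8, -3.4]
opening: 0.095
finger_force: 99.5
```

```bash
python3 - <<'E'
from h import *
for c in ["scene","wrist"]:
    st=ctrl.get_state();I,D=ctrl.read_camera(c);cv2.imwrite(f"pics/{c}9.png",I[...,::-1])
    P,v,u=cloud(c,D,st);g=I[v,u].min(1);a=np.radians(28.8)
    q=(P-[.5034,.248,0]);x=q[:,0]*np.cos(a)+q[:,1]*np.sin(a);y=-q[:,0]*np.sin(a)+q[:,1]*np.cos(a)
    s=(np.maximum(abs(x),abs(y))<.081)&(np.maximum(abs(x),abs(y))>.068)&(P[:,2]>.085)&(P[:,2]<.13)
    A=np.c_[x,y,np.ones_like(x)][s];k=np.linalg.lstsq(A,P[s,2],rcond=None)[0]
    r=abs(P[s,2]-A@k)<.006;k=np.linalg.lstsq(A[r],P[s,2][r],rcond=None)[0]
    print(c,r.sum(),"lid top slopes,z",np.round(k,4))
print(st["contact_force"],st["wrist_torque"],st["finger_force"],np.abs(st["dq"]).max(),st["eef_pos"])
E
```

```text
scene 2125 lid top slopes,z [-0.0013 -0.0004  0.1097]
wrist 18815 lid top slopes,z [-0.0009  0.0003  0.1106]
[-0.69486441 -0.53323551 -3.81271075] [-0.07079612 -0.03418605 -0.01056424] 99.52232837677002 0.0025702904393669155 [0.50370254 0.24788945 0.13022249]
```

View pics/scene9.png

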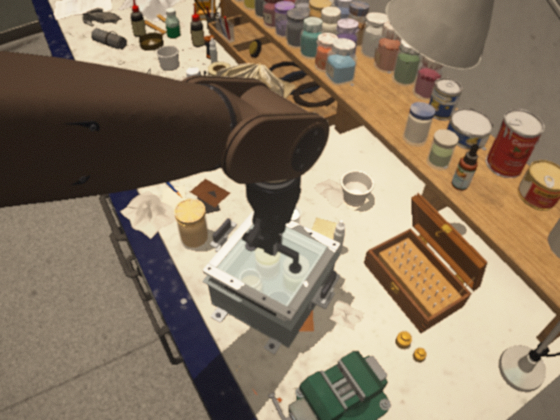

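The lid is level and 18 mm up. Its weight (3.4 N) is all on the fingers, and the jar, beaker and bottle stand where they were. I'll raise it 2 mm more, let it settle and hand in.

Request:
{"fn": "carry_out", "kwargs": {"deltas": [0,0,-0.001,0,0,0,0,0,-0.002,0,0,0,0,0,-0.002,0,0,0,0,0,-0.002,0,0,0,0,0,-0.002,0,0,0]}}

```text
time: 14.88
eef_pos: [0.5037, 0.2479, 0.1323]
tcp_rot: [0.509, 0.861, -0.0, -0.0]
contact_force: [0.1, 0.8, -3.7]
opening: 0.093
finger_force: 99.5
```

```bash
python3 -c "
from h import *
st=ctrl.get_state();print(st['eef_pos'],st['contact_force'],st['finger_force'])
print(ctrl.sign_off())"
```

```text
[0.50373016 0.24789028 0.13228877] [ 0.06555814  0.76962082 -3.68674603] 99.52303290367126
the job is handed in; nothing more can be done
None
```

I turned both latches clear and broke the seal gently; the lid is held level and still about 20 mm above its shut height, and I handed the job in at about 15 s; sign-off gave no verdict.

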